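Press a dowel plug home with the ratchet bar clamp

ROBOT

A 6-joint arm with a two-finger parallel gripper is mounted at the origin on the work surface; the furniture and walls round the work are solid. World frame = base frame: x ahead of the robot, y to its left, z up, the work surface at z = 0. Lengths are in m, angles in rad, forces in N, time in s.
With the tool pointing down it reaches from about 0.325 to 1 m from the base axis. Payload 5.1 kg.
Tool frame: the origin (TCP) lies midway between the tips of the shut fingers; the grasp point (between the pads) lies 19 mm behind it; z points along the fingers, y is the line along which they close (so a half turn about z gives the same grasp; the last joint's range is limited). The gripper opens to 85 mm and grips with 20 to 120 N. Pads are 22 mm wide; open, the fingers measure 114 mm over their backs; the gripper's body (76 mm by 85 mm) begins 54 mm behind the grasp point. The pads swing forward as they close: fully open they stand 13 mm farther back than shut.
Start: joints at [1.143, 0.124, 1.65, -0, 1.367, -0.083], TCP at [0.22, 0.612, 0.231] pointing down, gripper open.
Joint ranges: [-2.61, 2.61], [-1.02, 2.33], [0.03, 2.71], [-1.35, 4.49], [0.32, 2.68], [-2.91, 2.91]. Speed limits (rad/s): [2.57, 2.57, 3.14, 3.14, 3.14, 3.14].

INTERFACE

Orientations are given as a unit quaternion [w, x, y, z].
In Python, from plant import bot, snapshot gives the robot as it stands. The module is installed in compiled form; this text tells all that it offers.
- The arm moves only by the tool arm_command, never from a script. Its argument "series" is one flat list of numbers, 7 for each row, row after row: the shift along the tool's x, y, z in m, then the turn, a rotation vector about the tool's x, y, z in rad, then the closure, from -1 (fully open) to 1 (shut). A call has 1 to 12 rows; each row shifts and turns the commanded pose from where the row before left it, along the tool's axes as they then stand; what a row does not reach is not made up. A row lasts 1/8 s, in which the tool goes at most 62.5 mm and 10.7 degrees, less where a joint would pass 70% of its speed; a pose out of reach is approached as far as the arm can. A call with a gripper value outside its range is refused whole. The fingers move at their own pace and stop on an object; "force" is the grip in N (left out, the last holds). Time passes only in rows, so rows that do not move let the fingers close. It gives the time, the measured TCP pose, the force, the opening and the grip force at its end, in the units of the state.
- bot.sense(): the state, without advancing time (a new reading comes with each control period).
- snapshot(name): name is "scene" or "side" or "wrist"; returns a dict with "image" (384x512x3 uint8, blue, green, red), "range_z" (384x512 float32, m along the optical axis (not along the pixel's ray), 0 where there is no reading), "vfov" (degrees; the focal length in pixels is half the picture's height over the tangent of half this angle, whatever the lens; pixels are square), "cx", "cy" (the principal point, pixels), "k1" (the pictures are not rectified: a ray, as slopes to the right and down, at radius r is drawn at 1 + k1 r^2 times it, then the intrinsics apply), "rvec" (rotation vector, rad) and "tvec" (3), from world to camera coordinates, as OpenCV has them. Camera axes: x right, y down, z forward; pixel columns grow to the right and rows downward; lengths in m; the calibration is good to about 2 mm. A picture is of the moment at which its call begins.
- bot.sign_off(): hands the job in; it is judged then, once.
The state is a dict: "t": time; "joint_positions": joint angles; "joint_velocities": joint speeds; "tau": joint torques, N m; "tool_pos": TCP position; "eef_rot": TCP orientation; "ft_force": force on the tool from outside, world axes, zero at the start; "wrist_torque": the same for the moment, N m; "gripper_width": finger opening in m; "grasp_force": force on a finger pad.
Only numpy, scipy, OpenCV 4.12 (cv2) and the standard library are available. Lean on these libraries where they do the work, as an engineer would, in place of code of your own. Each camera call takes 0.05 s, during which the arm holds its last target. There are 200 camera calls.

TASK

Use the bench clamp to press the steel plug fully home in the pine block: pump the orange trigger lever, gently, until you feel the plug bear firmly on the bottom of its hole, then press the red release tab so that the jaw springs all the way back. Work only by the trigger and the tab: do not touch the jaw, the plug or the block, do not force the trigger, and leave the other things alone.

Things in the scene. Friction and masses are not known exactly. Their poses are not given: they have to be found in the camera images.
- clamp: Ratchet bar clamp fixed on the bench: grey base 84 x 316 mm, blue housing 34 mm wide, 103 mm high. Origin on the bench top below the trigger pivot; z up, x across (along the crossbar), -y = 'forward', the jaw's way to the work. Forward of the origin: block 101 to 185 mm, blue fixed jaw 186 to 198 mm (73 mm high); a black post, 117 mm high, is 38 mm behind it, between trigger and tab.
- trigger_bar (a point): Centre of the trigger's crossbar: orange cylinder, 16 mm diameter, 44 mm long, along the clamp's x, on top of an orange lever 12 mm wide. At rest 29 mm forward of the pivot, 157 mm above the bench, free room in front. Pump by pushing it backwards (clamp +y) from its forward side, 58 mm to its end stop, on an arc that rises at most 6 mm; then let it spring right back for the next stroke.
- trigger (a joint): 0 at rest, 0.80 rad fully pulled; pivot 88 mm above the bench, 75 mm below the crossbar. Pumping takes 5 to 10 N at the crossbar, short knocks to 15 N as a tooth is picked up. Each full stroke gains 8 mm (a tooth). With the plug on the bottom it stops anywhere in its stroke and force climbs steeply and stays: steady 14 to 20 N is firm, over 25 N too much.
- release_tab (a point): Middle of the top of the red release tab: plate 30 mm across the clamp, 24 mm long, 98 mm behind the clamp's origin (clamp +y), behind the black post; 80 mm above the bench at joint value 0. Press straight down: 3 to 5 N moves it, the ratchet lets go 11 to 13 mm below full height, a hard stop comes 18 mm below full height. Keep it down until the jaw is back.
- release (a joint): Angle of the tab about a level axis 55 mm in front of its middle, 59.5 mm above the bench: 0 fully up, 0.34 rad fully down; the jaw is free beyond about 0.25 rad. It springs up when let go, but may rest anywhere up to 0.23 rad, where its pawl lies on top of a tooth.
- jaw (a joint): Travel of the moving jaw and its toothed bar: 0 fully back, 0.050 m fully forward; starts 0 to 6 mm forward. A spring of 3 to 4 N pulls it back when the ratchet is released. It meets the plug when it reads about 8 to 9 mm more than joint plug.
- jaw_face (a point): Middle of the moving jaw's black rubber face, 34 mm wide and 36 mm high; 46 mm plus the jaw's travel forward of the clamp's origin, 45 mm above the bench. Not to be touched.
- plug (a joint): How far the steel plug has gone into the block from its outermost position: starts at 0 to 8 mm, and bears on the bottom of its hole at some value between 15 and 29 mm that differs each time and cannot be seen. It slides stiffly (about 8 N at the jaw) and stays where it is pushed.
- plug_end (a point): Middle of the plug's outer end, which the jaw presses: a steel pin 12 mm in diameter, level, along the clamp's y, 45 mm above the bench; it sticks out of the block by 46 mm less joint plug. Also when fully home it still sticks out 17 to 31 mm. Not to be touched.
- block: Pine block, 62 mm across the clamp, 84 mm along it, 40 mm high, lying loose on the clamp's bed (25 mm above the bench) against the fixed jaw; origin at the centre of its underside. Not to be touched.
- sanding_block: Bystander: sanding block 66 x 98 x 24 mm lying on the bench on the robot's side of the clamp; origin at the centre of its underside.
- pliers_b: Bystander: pliers with blue grips, 56 x 162 x 14 mm, lying on the bench on the robot's side of the clamp; origin at the centre of their underside.
- tape_black: Bystander: roll of black tape, 68 mm in diameter, 19 mm high, lying on the bench beyond the clamp; origin at the centre of its underside.

How it is judged:
On the way, in this order (a step that is already met when the one before it is completed fails the run):
1. the plug bears firmly on the bottom of its hole: the jaw presses on it with over 15 N, about twice what it takes to slide it (contact force between jaw and plug above 15 N), for 0.15 s.
2. the jaw has sprung all the way back (within 3 mm) (value of joint jaw below 0.003 m), for 0.2 s.
At the end, for the whole second after the job is handed in: The plug stays pressed in (at least 14.5 mm in from its fully-out position), the jaw is back within 3 mm of its rest and still, trigger and release tab are let go and back at rest (trigger under 0.08 rad, tab under 0.24 rad), and the block stands within 8 mm of where it stood (value of joint plug above 0.0145 m and value of joint jaw below 0.003 m and velocity of joint jaw below 0.01 m/s and value of joint trigger below 0.08 rad and value of joint release below 0.24 rad and distance of block from where it was at the start of the episode below 0.008 m); the robot touches nothing.
It fails at once if the jaw presses on the plug with more than 70 N (contact force between jaw and plug above 70 N).
It fails at once if the fingers push on the trigger with more than 40 N (contact force between the fingers and trigger above 40 N).
It fails at once if the robot touches the jaw with over 2 N (contact force between any of the fingers, the arm and jaw above 2 N).
It fails at once if the robot touches the plug or its block with over 2 N (contact force between any of the fingers, the arm and block above 2 N or contact force between any of the fingers, the arm and plug above 2 N).
It fails at once if one of the things round the clamp is moved by more than 20 mm (distance of any of sanding_block, pliers_b, tape_black from where it was at the start of the episode above 0.02 m).
It also fails if it takes over 72 s, if anything falls off the work surface, if the arm or the gripper's body presses on something with over 40 N, if the wrist force passes 120 N, or if a joint passes its speed limit or range.

## Working session

There is one attempt and no reset: what is moved stays moved. The work goes in short steps, Python scripts to look and compute and a tool call to move; the robot and the scene stay as the last step left them, time stands still between calls to the robot, and variables do not carry over. Pictures are saved under pics/ and viewed, at most 10 in all, crops included, and the job is handed in when it is done.

Besides the shell and the picture viewer there is one more tool, called as a command line: name --argument value ..., lists and objects as JSON in quotes. arm_command: Moves the arm, as the interface text tells. Its arguments: {"type":"object","properties":{"series":{"type":"array"},"force":{"type":"number"}},"required":["series"]}

```bash
mkdir -p pics
cat > h.py <<'E'
import numpy as np,cv2
from plant import bot,snapshot
def world(s,u,v,z=None):
    f=192/np.tan(np.radians(s['vfov'])/2)
    d=np.array([(u-s['cx'])/f,(v-s['cy'])/f]);p=d.copy()
    for _ in range(20): p=d/(1+s['k1']*(p@p))
    R=cv2.Rodrigues(np.array(s['rvec'],float))[0];t=np.array(s['tvec'],float).ravel()
    ray=np.r_[p,1]
    if z is None: return R.T@(ray*s['range_z'][int(round(v)),int(round(u))]-t)
    c=-R.T@t;w=R.T@ray
    return c+w*(z-c[2])/w[2]
E
python3 - <<'E'
from h import *
import pickle
a={n:snapshot(n) for n in('scene','side')}
pickle.dump(a,open('s.pkl','wb'))
for n in a: cv2.imwrite(f'pics/{n}.png',cv2.resize(a[n]['image'],(800,600),interpolation=cv2.INTER_CUBIC))
print(bot.sense())
for n in a:
  s=a[n];im=cv2.cvtColor(s['image'],cv2.COLOR_BGR2HSV)
  for nm,lo,hi in(('orange',(8,150,120),(20,255,255)),('red',(0,150,80),(6,255,255))):
    m=cv2.inRange(im,lo,hi);k,l,st,c=cv2.connectedComponentsWithStats(m)
    for i in range(1,k):
      if st[i,4]>25: print(n,nm,st[i],c[i])
E
```

```text
{'t': 0.1, 'joint_positions': array([ 1.14342055e+00,  1.24433586e-01,  1.65154252e+00,  2.29445282e-05,
        1.36755083e+00, -8.25945630e-02]), 'joint_velocities': array([-9.47061682e-04, -1.62196992e-03, -1.93539703e-03, -3.09088904e-04,
        1.76673303e-03, -6.66904197e-05]), 'tau': array([ 3.09820243e-04, -4.24935400e+01, -3.66650140e+01, -1.58502058e-05,
        3.90579356e-03, -3.30920682e-05]), 'tool_pos': array([0.21947638, 0.61122285, 0.23017705]), 'eef_rot': array([-2.54813333e-04,  1.71540221e-01,  9.85176643e-01, -9.33035701e-04]), 'ft_force': array([-0.41047733,  0.36238384,  0.33732733]), 'wrist_torque': array([ 0.02234648,  0.02283808, -0.03911618]), 'grasp_force': 0.0, 'gripper_width': 0.08499391291931777}
scene orange [ 144   12   40   59 1147] [166.19354839  44.51612903]
scene orange [163  14   8  18 101] [166.3960396  22.1980198]
scene orange [267 199  16  13  64] [272.28125 204.65625]
scene orange [265 370  41  14 406] [284.90394089 377.52463054]
scene red [306   0  11  29 239] [311.38912134  12.39748954]
scene red [326   0  17  26 235] [333.92340426  11.587
[... 305 characters left out ...]
[239 186  14  10  88] [245.30681818 190.29545455]
side orange [ 360  112   38   48 1310] [377.84045802 136.10610687]
side orange [257 146  18  37 179] [262.31843575 163.42458101]
side orange [413 152  32  29 535] [427.36261682 166.44672897]
side red [202 105  27  21 323] [214.91021672 117.51702786]
side red [210 104  12   6  40] [215.3  105.65]
side red [236 213  16  11 117] [243.74358974 218.07692308]
side red [180 214  16  49 465] [187.61290323 237.92043011]
side red [120 220  18  54 429] [128.63170163 247.44289044]
side red [152 221  17  47 372] [159.79301075 244.65322581]
side red [ 64 234  22  53 575] [ 74.48521739 260.72521739]
side red [ 37 247  23  51 610] [ 47.65409836 272.77213115]
```

View pics/scene.png

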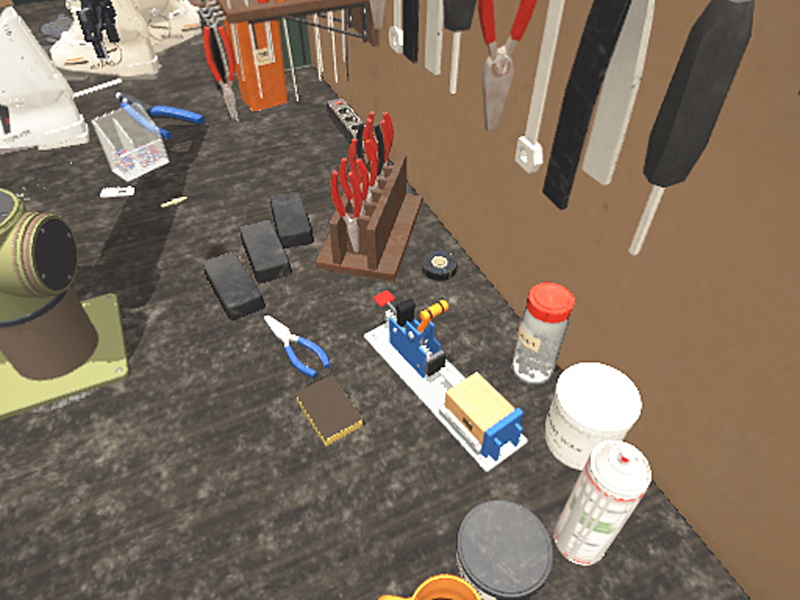

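View pics/side.png

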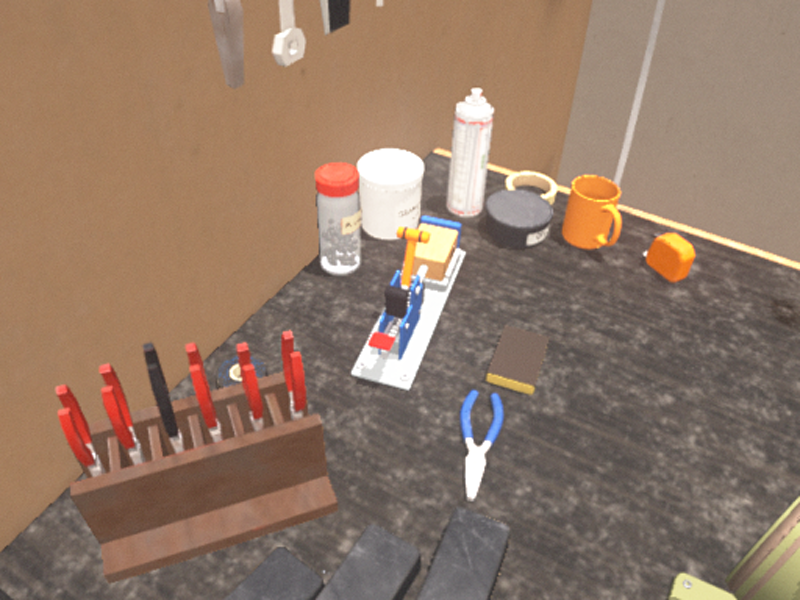

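The scene picture shows the crossbar near (434,310) and the red tab near (384,298), with base corners at (366,336), (488,467) and (526,440). In the side picture the crossbar is at (413,235), the tab at (381,341), and base corners at (355,375) and (408,385).

Run:
```python
from h import *
import pickle
np.set_printoptions(precision=4,suppress=True)
a=pickle.load(open('s.pkl','rb'))
def P(n,x,y,z=None): print(n,x,y,world(a[n],x*.64,y*.64,z), z)
for q in((366,336),(488,467),(526,440)): P('scene',*q,.0);P('scene',*q)
for q in((355,375),(408,385),(465,252)): P('side',*q,.0)
for n,q in(('scene',(434,311)),('side',(413,236))): P(n,*q,.157);P(n,*q)
for n,q in(('scene',(384,298)),('side',(381,341))): P(n,*q,.08);P(n,*q)
# orange/blue cloud
C=[]
for n in a:
  s=a[n];im=cv2.cvtColor(s['image'],cv2.COLOR_BGR2HSV)
  box=(slice(190,212),slice(264,290)) if n=='scene' else (slice(144,185),slice(252,278))
  m=np.zeros(im.shape[:2],bool);m[box]=cv2.inRange(im,(8,130,60),(24,255,255))[box]>0
  p=np.array([world(s,u,v) for v,u in zip(*np.where(m))]);p=p[(p[:,2]>.148)&(p[:,2]<.17)]
  print(n,len(p),p.mean(0),p.min(0),p.max(0))
  q=p[:,:2]-p[:,:2].mean(0);print(np.linalg.svd(q,full_matrices=False)[2][0])
```

```text
scene 366 336 [ 0.4882 -0.183   0.    ] 0.0
scene 366 336 [ 0.4859 -0.1892  0.0078] None
scene 488 467 [ 0.5541 -0.484   0.    ] 0.0
scene 488 467 [ 0.5519 -0.4863  0.0056] None
scene 526 440 [ 0.6283 -0.4698  0.    ] 0.0
scene 526 440 [ 0.6286 -0.4695 -0.0006] None
side 355 375 [ 0.5594 -0.1692  0.    ] 0.0
side 408 385 [ 0.4886 -0.1912  0.    ] 0.0
side 465 252 [ 0.5491 -0.4966  0.    ] 0.0
scene 434 311 [ 0.5498 -0.3056  0.157 ] 0.157
scene 434 311 [ 0.5481 -0.3086  0.1608] None
side 413 236 [ 0.5487 -0.3008  0.157 ] 0.157
side 413 236 [ 0.5465 -0.2964  0.1607] None
scene 384 298 [ 0.5237 -0.1829  0.08  ] 0.08
scene 384 298 [ 0.5239 -0.1823  0.0793] None
side 381 341 [ 0.5229 -0.1762  0.08  ] 0.08
side 381 341 [ 0.5224 -0.1754  0.081 ] None
scene 67 [ 0.546  -0.3074  0.1593] [ 0.5279 -0.315   0.1504] [ 0.572  -0.296   0.1654]
[-0.9892 -0.1468]
side 95 [ 0.5475 -0.2967  0.1584] [ 0.528  -0.3084  0.1481] [ 0.5692 -0.2906  0.1663]
[-0.9693 -0.246 ]
```

arm_command --series '[0, 0, -0.02, 0, 0, 0.17, 1, 0, 0, -0.02, 0, 0, 0.17, 1, 0, 0, -0.02, 0, 0, 0.17, 1, 0, 0, -0.02, 0, 0, 0.17, 1, 0, 0, -0.02, 0, 0, 0.17, 1, 0, 0, 0, 0, 0, 0.168, 1, -0.05, 0.007, 0, 0, 0, 0, 1, -0.055, 0.007, 0, 0, 0, 0, 1, -0.055, 0.007, 0, 0, 0, 0, 1, -0.055, 0.007, 0, 0, 0, 0, 1, -0.055, 0.007, 0, 0, 0, 0, 1, -0.055, 0.007, 0, 0, 0, 0, 1]' --force 30

```text
t: 1.6
tool_pos: [0.328, 0.3006, 0.3308]
eef_rot: [0.0, 0.63, 0.777, -0.0]
ft_force: [1.1, -0.7, 0.7]
gripper_width: 0.0003
grasp_force: 0.0
```

arm_command --series '[-0.055, 0.007, 0, 0, 0, 0, 1, -0.055, 0.007, 0, 0, 0, 0, 1, -0.055, 0.007, 0, 0, 0, 0, 1, -0.055, 0.007, 0, 0, 0, 0, 1, -0.055, 0.007, 0, 0, 0, 0, 1, -0.055, 0.008, 0, 0, 0, 0, 1, -0.055, 0.008, 0, 0, 0, 0, 1, -0.055, 0.008, 0, 0, 0, 0, 1, -0.055, 0.008, 0, 0, 0, 0, 1, -0.055, 0.008, 0, 0, 0, 0, 1, -0.055, 0.008, 0, 0, 0, 0, 1, -0.04, 0.008, 0, 0, 0, 0, 1]'

```text
t: 3.1
tool_pos: [0.5502, -0.3121, 0.3302]
eef_rot: [-0.001, 0.63, 0.776, -0.0]
ft_force: [-0.8, -0.1, -0.1]
gripper_width: 0.0002
grasp_force: 0.0
```

arm_command --series '[-0.032, 0, 0, 0, 0, 0, 1, 0, 0, 0.06, 0, 0, 0, 1, 0, 0, 0.05, 0, 0, 0, 1, 0, 0, 0.04, 0, 0, 0, 1, 0, 0, 0.03, 0, 0, 0, 1, 0, 0, 0, 0, 0, 0, 1]'

```text
t: 3.85
tool_pos: [0.5547, -0.3397, 0.1471]
eef_rot: [-0.004, 0.63, 0.777, -0.0]
ft_force: [-0.3, -0.9, 0.2]
gripper_width: -0.0002
grasp_force: 0.0
```

Run:
```python
from h import *
print(bot.sense()['tool_pos'],bot.sense()['ft_force'])
s=snapshot('side')['image'];t=snapshot('scene')['image']
A=cv2.resize(s[120:260,210:320],(440,560),interpolation=cv2.INTER_CUBIC)
B=cv2.resize(t[160:300,225:313],(352,560),interpolation=cv2.INTER_CUBIC)
cv2.imwrite('pics/b.png',np.hstack([A,B]))
```

```text
[ 0.55470162 -0.33972373  0.14711489] [-0.28347776 -0.85139848  0.24452946]
```

View pics/b.png

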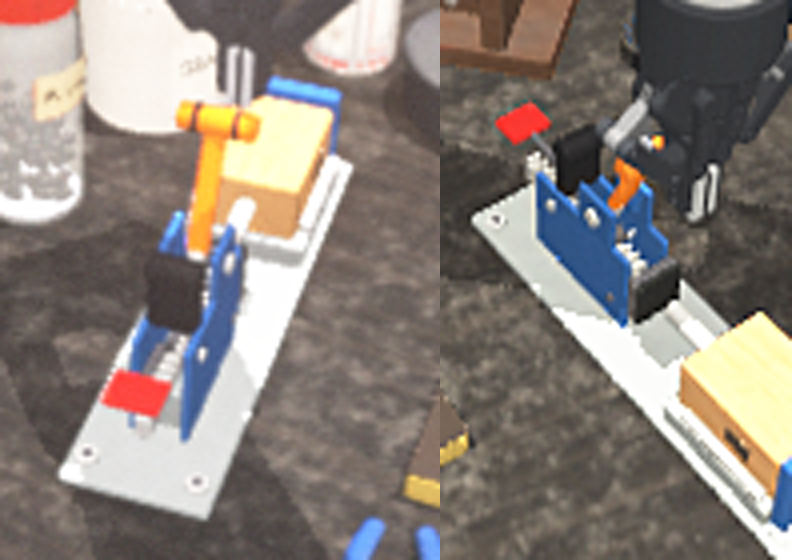

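The left panel (side view) shows the fingers just in front of the crossbar at (217,120). The right panel (scene view) shows the tips clear of jaw and plug. I'll start stroke 1 now. Neither of the first two strokes can reach the bottom.

arm_command --series '[0.007, 0, 0, 0, 0, 0, 1, 0.007, 0, 0, 0, 0, 0, 1, 0.005, 0, 0, 0, 0, 0, 1, 0.005, 0, 0, 0, 0, 0, 1, 0.005, 0, 0, 0, 0, 0, 1, 0.005, 0, 0, 0, 0, 0, 1]'

```text
t: 4.7
tool_pos: [0.5501, -0.3083, 0.1522]
eef_rot: [0.001, 0.63, 0.777, -0.0]
ft_force: [0.5, -3.6, 2.8]
gripper_width: 0.0003
grasp_force: 1.7
```

arm_command --series '[0.005, 0, 0, 0, 0, 0, 1, 0.005, 0, 0, 0, 0, 0, 1, 0.005, 0, 0, 0, 0, 0, 1, 0.005, 0, 0, 0, 0, 0, 1, 0.005, 0, 0, 0, 0, 0, 1]'

```text
t: 5.32
tool_pos: [0.5448, -0.2845, 0.152]
eef_rot: [0.001, 0.63, 0.777, -0.001]
ft_force: [-0.3, -6.6, 3.5]
gripper_width: 0.0003
grasp_force: 3.5
```

arm_command --series '[0.004, 0, 0, 0, 0, 0, 1, 0.004, 0, 0, 0, 0, 0, 1]'

```text
t: 5.58
tool_pos: [0.5428, -0.2754, 0.1513]
eef_rot: [-0.0, 0.63, 0.777, -0.0]
ft_force: [1.7, -4.7, 1.7]
gripper_width: -0.0001
grasp_force: 1.9
```

arm_command --series '[0.003, 0, 0, 0, 0, 0, 1, 0.003, 0, 0, 0, 0, 0, 1]'

```text
t: 5.82
tool_pos: [0.5416, -0.2696, 0.1504]
eef_rot: [0.0, 0.63, 0.777, -0.0]
ft_force: [3.2, -6.2, -2.8]
gripper_width: 0.0
grasp_force: 3.4
```

arm_command --series '[0.002, 0, 0, 0, 0, 0, 1, 0.001, 0, 0, 0, 0, 0, 1]'

```text
t: 6.08
tool_pos: [0.541, -0.2671, 0.1499]
eef_rot: [0.0, 0.63, 0.777, -0.0]
ft_force: [4.6, -6.7, -4.8]
gripper_width: -0.0003
grasp_force: 4.0
```

arm_command --series '[0.002, 0, 0, 0, 0, 0, 1, 0, 0, 0, 0, 0, 0, 1]'

```text
t: 6.32
tool_pos: [0.5405, -0.2654, 0.1496]
eef_rot: [0.0, 0.63, 0.777, -0.001]
ft_force: [4.4, -8.8, -5.7]
gripper_width: 0.0004
grasp_force: 4.4
```

arm_command --series '[0.001, 0, 0, 0, 0, 0, 1, 0, 0, 0, 0, 0, 0, 1]'

```text
t: 6.58
tool_pos: [0.5403, -0.2647, 0.1495]
eef_rot: [0.001, 0.63, 0.777, -0.001]
ft_force: [5.1, -9.3, -6.6]
gripper_width: 0.0001
grasp_force: 4.9
```

arm_command --series '[0.0015, 0, 0, 0, 0, 0, 1, 0.0005, 0, 0, 0, 0, 0, 1]'

```text
t: 6.82
tool_pos: [0.5401, -0.2638, 0.1493]
eef_rot: [0.002, 0.63, 0.777, -0.002]
ft_force: [5.8, -13.2, -9.4]
gripper_width: -0.0
grasp_force: 7.1
```

arm_command --series '[0.0015, 0, 0, 0, 0, 0, 1, 0, 0, 0, 0, 0, 0, 1]'

```text
t: 7.08
tool_pos: [0.54, -0.2637, 0.1494]
eef_rot: [0.003, 0.63, 0.777, -0.002]
ft_force: [7.6, -16.9, -10.7]
gripper_width: -0.0006
grasp_force: 8.9
```

Run:
```python
from h import *
print(bot.sense()['tool_pos'],bot.sense()['ft_force'])
s=snapshot('side')['image'];t=snapshot('scene')['image']
A=cv2.resize(s[120:260,210:320],(440,560),interpolation=cv2.INTER_CUBIC)
B=cv2.resize(t[160:300,225:313],(352,560),interpolation=cv2.INTER_CUBIC)
cv2.imwrite('pics/c.png',np.hstack([A,B]))
```

```text
[ 0.54004865 -0.26365357  0.14937448] [  7.56053471 -16.85769308 -10.73397645]
```

View pics/c.png

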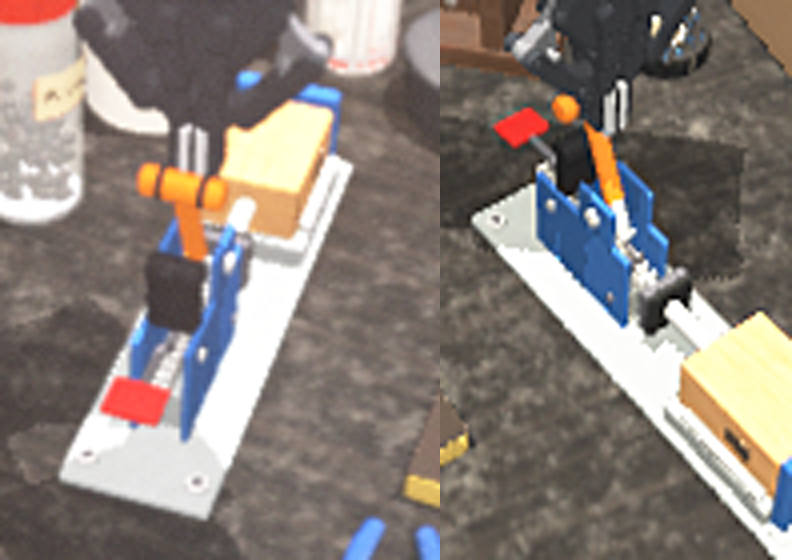

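The picture shows the trigger pulled to its end stop, with the crossbar at (182,187) in the side panel, and the jaw has moved forward. Next I'll let it spring back and do stroke 2.

arm_command --series '[-0.0145, 0, 0, 0, 0, 0, 1, -0.02, 0, 0, 0, 0, 0, 1, -0.02, 0, 0, 0, 0, 0, 1, -0.014, 0, 0, 0, 0, 0, 1, 0, 0, 0, 0, 0, 0, 1, 0, 0, 0, 0, 0, 0, 1]'

```text
t: 7.92
tool_pos: [0.5538, -0.3271, 0.1511]
eef_rot: [-0.0, 0.63, 0.777, 0.0]
ft_force: [-0.2, -0.0, 0.3]
gripper_width: 0.0002
grasp_force: 0.0
```

arm_command --series '[0.004, 0, 0, 0, 0, 0, 1, 0.004, 0, 0, 0, 0, 0, 1, 0.006, 0, 0, 0, 0, 0, 1, 0.006, 0, 0, 0, 0, 0, 1, 0.006, 0, 0, 0, 0, 0, 1, 0.006, 0, 0, 0, 0, 0, 1, 0.006, 0, 0, 0, 0, 0, 1, 0.006, 0, 0, 0, 0, 0, 1, 0.006, 0, 0, 0, 0, 0, 1, 0.006, 0, 0, 0, 0, 0, 1, 0.003, 0, 0, 0, 0, 0, 1, 0, 0, 0, 0, 0, 0, 1]'

```text
t: 9.43
tool_pos: [0.5418, -0.2703, 0.1507]
eef_rot: [0.001, 0.63, 0.777, -0.001]
ft_force: [3.7, -6.8, -1.8]
gripper_width: -0.0002
grasp_force: 3.7
```

arm_command --series '[0.002, 0, 0, 0, 0, 0, 1, 0.0015, 0, 0, 0, 0, 0, 1, 0, 0, 0, 0, 0, 0, 1]'

```text
t: 9.8
tool_pos: [0.5412, -0.2675, 0.1502]
eef_rot: [0.001, 0.63, 0.777, -0.001]
ft_force: [4.6, -9.0, -4.0]
gripper_width: 0.0001
grasp_force: 5.0
```

arm_command --series '[0.002, 0, 0, 0, 0, 0, 1, 0.002, 0, 0, 0, 0, 0, 1]'

```text
t: 10.05
tool_pos: [0.5402, -0.2638, 0.1494]
eef_rot: [0.001, 0.63, 0.777, -0.001]
ft_force: [5.9, -12.5, -7.8]
gripper_width: -0.0003
grasp_force: 7.1
```

arm_command --series '[0.001, 0, 0, 0, 0, 0, 1, 0, 0, 0, 0, 0, 0, 1]'

```text
t: 10.3
tool_pos: [0.5401, -0.2638, 0.1495]
eef_rot: [0.002, 0.63, 0.777, -0.002]
ft_force: [5.9, -13.5, -9.0]
gripper_width: 0.0001
grasp_force: 7.3
```

arm_command --series '[-0.0145, 0, 0, 0, 0, 0, 1, -0.02, 0, 0, 0, 0, 0, 1, -0.02, 0, 0, 0, 0, 0, 1, -0.011, 0, 0, 0, 0, 0, 1, 0, 0, 0, 0, 0, 0, 1, 0, 0, 0, 0, 0, 0, 1]'

```text
t: 11.05
tool_pos: [0.5534, -0.3251, 0.1511]
eef_rot: [-0.0, 0.63, 0.777, 0.0]
ft_force: [0.1, 0.3, -0.1]
gripper_width: -0.0
grasp_force: 0.0
```

arm_command --series '[0.004, 0, 0, 0, 0, 0, 1, 0.004, 0, 0, 0, 0, 0, 1, 0.002, 0, 0, 0, 0, 0, 1]'

```text
t: 11.42
tool_pos: [0.552, -0.3162, 0.1527]
eef_rot: [0.002, 0.63, 0.777, -0.0]
ft_force: [1.0, -4.1, 3.4]
gripper_width: 0.0002
grasp_force: 1.9
```

Run:
```python
from h import *
t=snapshot('scene')['image']
cv2.imwrite('pics/d.png',cv2.resize(t[195:285,270:345],(600,600)[:1]+(600,),interpolation=cv2.INTER_CUBIC) if 0 else cv2.resize(t[205:280,270:345],(600,600),interpolation=cv2.INTER_CUBIC))
```

```text
(no output)
```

View pics/d.png

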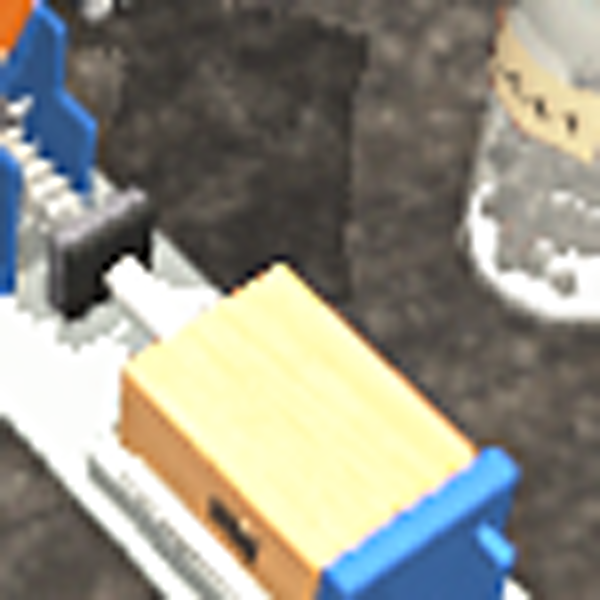

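The jaw's front face, around (110,260), now touches or nearly touches the plug end at (120,275). I'll pump carefully from here.

arm_command --series '[0.003, 0, 0, 0, 0, 0, 1, 0.003, 0, 0, 0, 0, 0, 1, 0, 0, 0, 0, 0, 0, 1]'

```text
t: 11.85
tool_pos: [0.5501, -0.3094, 0.1511]
eef_rot: [-0.0, 0.63, 0.777, 0.0]
ft_force: [1.5, -3.7, 2.7]
gripper_width: 0.0002
grasp_force: 1.5
```

arm_command --series '[0.003, 0, 0, 0, 0, 0, 1, 0.003, 0, 0, 0, 0, 0, 1, 0, 0, 0, 0, 0, 0, 1]'

```text
t: 12.22
tool_pos: [0.5487, -0.3036, 0.1511]
eef_rot: [-0.0, 0.63, 0.777, 0.0]
ft_force: [1.4, -2.5, 0.7]
gripper_width: 0.0001
grasp_force: 1.3
```

arm_command --series '[0.003, 0, 0, 0, 0, 0, 1, 0.003, 0, 0, 0, 0, 0, 1, 0, 0, 0, 0, 0, 0, 1]'

```text
t: 12.6
tool_pos: [0.5476, -0.2978, 0.1512]
eef_rot: [-0.0, 0.63, 0.777, 0.0]
ft_force: [1.3, -2.5, 2.2]
gripper_width: 0.0004
grasp_force: 1.2
```

arm_command --series '[0.003, 0, 0, 0, 0, 0, 1, 0.003, 0, 0, 0, 0, 0, 1, 0, 0, 0, 0, 0, 0, 1]'

```text
t: 12.98
tool_pos: [0.5466, -0.2929, 0.1518]
eef_rot: [0.001, 0.63, 0.777, -0.001]
ft_force: [1.7, -5.8, 2.3]
gripper_width: 0.0
grasp_force: 2.8
```

arm_command --series '[0.003, 0, 0, 0, 0, 0, 1, 0.002, 0, 0, 0, 0, 0, 1, 0, 0, 0, 0, 0, 0, 1]'

```text
t: 13.35
tool_pos: [0.5457, -0.2885, 0.1522]
eef_rot: [0.001, 0.63, 0.777, -0.001]
ft_force: [0.4, -6.9, 3.4]
gripper_width: -0.0001
grasp_force: 3.2
```

arm_command --series '[0.003, 0, 0, 0, 0, 0, 1, 0.002, 0, 0, 0, 0, 0, 1, 0, 0, 0, 0, 0, 0, 1]'

```text
t: 13.72
tool_pos: [0.5448, -0.2843, 0.1524]
eef_rot: [0.002, 0.63, 0.777, -0.001]
ft_force: [1.7, -8.7, 1.7]
gripper_width: 0.0001
grasp_force: 4.4
```

arm_command --series '[0.003, 0, 0, 0, 0, 0, 1, 0.002, 0, 0, 0, 0, 0, 1, 0, 0, 0, 0, 0, 0, 1]'

```text
t: 14.1
tool_pos: [0.5436, -0.2788, 0.152]
eef_rot: [0.001, 0.63, 0.777, -0.001]
ft_force: [1.6, -6.5, 2.6]
gripper_width: -0.0002
grasp_force: 3.4
```

arm_command --series '[0.003, 0, 0, 0, 0, 0, 1, 0.002, 0, 0, 0, 0, 0, 1, 0, 0, 0, 0, 0, 0, 1]'

```text
t: 14.48
tool_pos: [0.5425, -0.2734, 0.1514]
eef_rot: [0.001, 0.63, 0.777, -0.0]
ft_force: [0.8, -6.1, 0.0]
gripper_width: 0.0
grasp_force: 3.2
```

arm_command --series '[0.003, 0, 0, 0, 0, 0, 1, 0.002, 0, 0, 0, 0, 0, 1, 0, 0, 0, 0, 0, 0, 1]'

```text
t: 14.85
tool_pos: [0.5415, -0.269, 0.1507]
eef_rot: [0.001, 0.63, 0.777, -0.001]
ft_force: [4.7, -8.5, -3.6]
gripper_width: 0.0002
grasp_force: 4.5
```

arm_command --series '[0.003, 0, 0, 0, 0, 0, 1, 0.0015, 0, 0, 0, 0, 0, 1, 0, 0, 0, 0, 0, 0, 1]'

```text
t: 15.22
tool_pos: [0.5408, -0.2661, 0.1502]
eef_rot: [0.003, 0.63, 0.777, -0.002]
ft_force: [6.0, -13.8, -8.0]
gripper_width: -0.0002
grasp_force: 7.3
```

arm_command --series '[0.001, 0, 0, 0, 0, 0, 1, 0, 0, 0, 0, 0, 0, 1]'

```text
t: 15.48
tool_pos: [0.5408, -0.2655, 0.1501]
eef_rot: [0.003, 0.63, 0.777, -0.002]
ft_force: [6.4, -14.0, -9.3]
gripper_width: -0.0003
grasp_force: 8.0
```

arm_command --series '[0.001, 0, 0, 0, 0, 0, 1, 0, 0, 0, 0, 0, 0, 1]'

```text
t: 15.72
tool_pos: [0.5406, -0.2648, 0.1499]
eef_rot: [0.004, 0.63, 0.777, -0.002]
ft_force: [7.1, -15.8, -9.1]
gripper_width: -0.0004
grasp_force: 8.6
```

arm_command --series '[0.0015, 0, 0, 0, 0, 0, 1, 0, 0, 0, 0, 0, 0, 1]'

```text
t: 15.98
tool_pos: [0.5404, -0.2638, 0.1497]
eef_rot: [0.004, 0.63, 0.777, -0.002]
ft_force: [8.0, -18.8, -11.0]
gripper_width: -0.0002
grasp_force: 9.6
```

I'm at the end stop now, so it isn't clear whether the plug has bottomed. I'll let the trigger spring back and check on the next stroke.

arm_command --series '[-0.0145, 0, 0, 0, 0, 0, 1, -0.02, 0, 0, 0, 0, 0, 1, -0.02, 0, 0, 0, 0, 0, 1, -0.013, 0, 0, 0, 0, 0, 1, 0, 0, 0, 0, 0, 0, 1, 0, 0, 0, 0, 0, 0, 1]'

```text
t: 16.73
tool_pos: [0.5534, -0.3256, 0.1511]
eef_rot: [-0.0, 0.63, 0.777, 0.0]
ft_force: [0.3, 0.1, -0.1]
gripper_width: -0.0001
grasp_force: 0.0
```

arm_command --series '[0.004, 0, 0, 0, 0, 0, 1, 0.004, 0, 0, 0, 0, 0, 1, 0.002, 0, 0, 0, 0, 0, 1, 0, 0, 0, 0, 0, 0, 1]'

```text
t: 17.23
tool_pos: [0.5521, -0.3165, 0.1523]
eef_rot: [0.001, 0.63, 0.777, 0.0]
ft_force: [0.5, -3.5, 2.6]
gripper_width: -0.0001
grasp_force: 1.7
```

arm_command --series '[0.004, 0, 0, 0, 0, 0, 1, 0.003, 0, 0, 0, 0, 0, 1, 0, 0, 0, 0, 0, 0, 1]'

```text
t: 17.6
tool_pos: [0.55, -0.3089, 0.151]
eef_rot: [-0.0, 0.63, 0.777, 0.0]
ft_force: [0.7, -2.7, 1.4]
gripper_width: 0.0002
grasp_force: 1.5
```

arm_command --series '[0.003, 0, 0, 0, 0, 0, 1, 0.003, 0, 0, 0, 0, 0, 1, 0, 0, 0, 0, 0, 0, 1]'

```text
t: 17.98
tool_pos: [0.5486, -0.3031, 0.1511]
eef_rot: [-0.0, 0.63, 0.777, 0.0]
ft_force: [0.8, -2.9, 1.9]
gripper_width: 0.0001
grasp_force: 1.3
```

arm_command --series '[0.003, 0, 0, 0, 0, 0, 1, 0.002, 0, 0, 0, 0, 0, 1, 0, 0, 0, 0, 0, 0, 1]'

```text
t: 18.35
tool_pos: [0.5477, -0.2984, 0.1512]
eef_rot: [-0.0, 0.63, 0.777, 0.0]
ft_force: [0.2, -1.8, 2.0]
gripper_width: -0.0
grasp_force: 1.2
```

arm_command --series '[0.002, 0, 0, 0, 0, 0, 1, 0.002, 0, 0, 0, 0, 0, 1, 0, 0, 0, 0, 0, 0, 1]'

```text
t: 18.73
tool_pos: [0.547, -0.295, 0.1516]
eef_rot: [0.0, 0.63, 0.777, -0.0]
ft_force: [0.9, -4.7, 3.1]
gripper_width: 0.0002
grasp_force: 2.2
```

arm_command --series '[0.002, 0, 0, 0, 0, 0, 1, 0.002, 0, 0, 0, 0, 0, 1, 0, 0, 0, 0, 0, 0, 1]'

```text
t: 19.1
tool_pos: [0.5464, -0.2919, 0.152]
eef_rot: [0.001, 0.63, 0.777, -0.001]
ft_force: [0.5, -6.7, 3.0]
gripper_width: -0.0
grasp_force: 3.5
```

arm_command --series '[0.002, 0, 0, 0, 0, 0, 1, 0.002, 0, 0, 0, 0, 0, 1, 0, 0, 0, 0, 0, 0, 1]'

```text
t: 19.48
tool_pos: [0.546, -0.2899, 0.1523]
eef_rot: [0.003, 0.63, 0.777, -0.002]
ft_force: [2.1, -13.1, 0.5]
gripper_width: -0.0001
grasp_force: 6.6
```

Force is climbing steeply mid-stroke (4 mm commanded, 2 mm moved, +6 N). I'll confirm with small steps.

arm_command --series '[0.0015, 0, 0, 0, 0, 0, 1, 0, 0, 0, 0, 0, 0, 1]'

```text
t: 19.73
tool_pos: [0.5458, -0.2891, 0.1524]
eef_rot: [0.004, 0.63, 0.777, -0.002]
ft_force: [2.8, -15.0, 0.4]
gripper_width: -0.0003
grasp_force: 7.6
```

arm_command --series '[0.001, 0, 0, 0, 0, 0, 1, 0, 0, 0, 0, 0, 0, 1, 0, 0, 0, 0, 0, 0, 1]'

```text
t: 20.1
tool_pos: [0.5457, -0.2886, 0.1525]
eef_rot: [0.004, 0.63, 0.777, -0.002]
ft_force: [2.6, -16.6, 0.4]
gripper_width: 0.0004
grasp_force: 8.3
```

arm_command --series '[0.0008, 0, 0, 0, 0, 0, 1, 0, 0, 0, 0, 0, 0, 1, 0, 0, 0, 0, 0, 0, 1, 0, 0, 0, 0, 0, 0, 1]'

```text
t: 20.6
tool_pos: [0.5456, -0.2882, 0.1525]
eef_rot: [0.005, 0.63, 0.777, -0.003]
ft_force: [3.7, -17.2, -0.1]
gripper_width: -0.0001
grasp_force: 8.9
```

The plug bears firmly at about 17.5 N steady. I'll retract, rise, and move over the tab.

arm_command --series '[-0.015, 0, 0, 0, 0, 0, 1, -0.02, 0, 0, 0, 0, 0, 1, -0.015, 0, 0, 0, 0, 0, 1, 0, 0, 0, 0, 0, 0, 1, 0, 0, -0.04, 0, 0, 0, 1, 0, 0, -0.05, 0, 0, 0, 1, 0.04, 0, 0, 0, 0, 0, 1, 0.04, 0, 0, 0, 0, 0, 1, 0.04, 0, 0, 0, 0, 0, 1, 0.036, 0, 0, 0, 0, 0, 1, 0, 0, 0, 0, 0, 0, 1]'

```text
t: 21.98
tool_pos: [0.5222, -0.1775, 0.2413]
eef_rot: [-0.0, 0.629, 0.778, 0.0]
ft_force: [0.7, 0.1, 0.1]
gripper_width: -0.0001
grasp_force: 0.0
```

Run:
```python
from h import *
print(bot.sense()['tool_pos'],bot.sense()['ft_force'])
for n in('scene','side'):
  s=snapshot(n)
  im=cv2.cvtColor(s['image'],cv2.COLOR_BGR2HSV)
  b=(slice(180,200),slice(235,258)) if n=='scene' else (slice(208,230),slice(232,256))
  m=np.zeros(im.shape[:2],bool);m[b]=cv2.inRange(im,(0,150,80),(6,255,255))[b]>0
  p=np.array([world(s,u,v) for v,u in zip(*np.where(m))]); print(n,len(p),np.median(p,0))
```

```text
[ 0.52220774 -0.17745236  0.24125773] [0.65088292 0.12919049 0.14505488]
scene 86 [ 0.52421917 -0.17938619  0.07932862]
side 113 [ 0.52308471 -0.17585899  0.08064389]
```

arm_command --series '[0, 0.001, 0.05, 0, 0, 0, 1, 0, 0, 0.05, 0, 0, 0, 1, 0, 0, 0.035, 0, 0, 0, 1, 0, 0, 0.015, 0, 0, 0, 1, 0, 0, 0.006, 0, 0, 0, 1, 0, 0, 0.005, 0, 0, 0, 1, 0, 0, 0.003, 0, 0, 0, 1, 0, 0, 0, 0, 0, 0, 1]'

```text
t: 23.08
tool_pos: [0.5246, -0.1798, 0.0785]
eef_rot: [0.001, 0.63, 0.777, 0.0]
ft_force: [0.7, 1.3, 2.5]
gripper_width: -0.0002
grasp_force: 1.0
```

arm_command --series '[0, 0, 0.003, 0, 0, 0, 1, 0, 0, 0.003, 0, 0, 0, 1, 0, 0, 0.003, 0, 0, 0, 1, 0, 0, 0.003, 0, 0, 0, 1, 0, 0, 0.002, 0, 0, 0, 1, 0, 0, 0, 0, 0, 0, 1]'

```text
t: 23.82
tool_pos: [0.5237, -0.1797, 0.064]
eef_rot: [-0.0, 0.63, 0.777, -0.0]
ft_force: [-2.3, 2.3, 6.3]
gripper_width: 0.0002
grasp_force: 3.4
```

arm_command --series '[0, 0, 0.001, 0, 0, 0, 1, 0, 0, 0, 0, 0, 0, 1, 0, 0, 0, 0, 0, 0, 1, 0, 0, 0, 0, 0, 0, 1, 0, 0, 0, 0, 0, 0, 1, 0, 0, 0, 0, 0, 0, 1, 0, 0, 0, 0, 0, 0, 1, 0, 0, 0, 0, 0, 0, 1, 0, 0, 0, 0, 0, 0, 1, 0, 0, 0, 0, 0, 0, 1]'

```text
t: 25.08
tool_pos: [0.5239, -0.1797, 0.0638]
eef_rot: [-0.0, 0.63, 0.777, -0.0]
ft_force: [-4.4, 2.5, 11.0]
gripper_width: -0.0002
grasp_force: 5.4
```

Run:
```python
from h import *
s=snapshot('side')['image'];t=snapshot('scene')['image']
A=cv2.resize(s[120:260,210:320],(440,560),interpolation=cv2.INTER_CUBIC)
B=cv2.resize(t[160:300,225:313],(352,560),interpolation=cv2.INTER_CUBIC)
cv2.imwrite('pics/e.png',np.hstack([A,B]))
```

```text
(no output)
```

View pics/e.png

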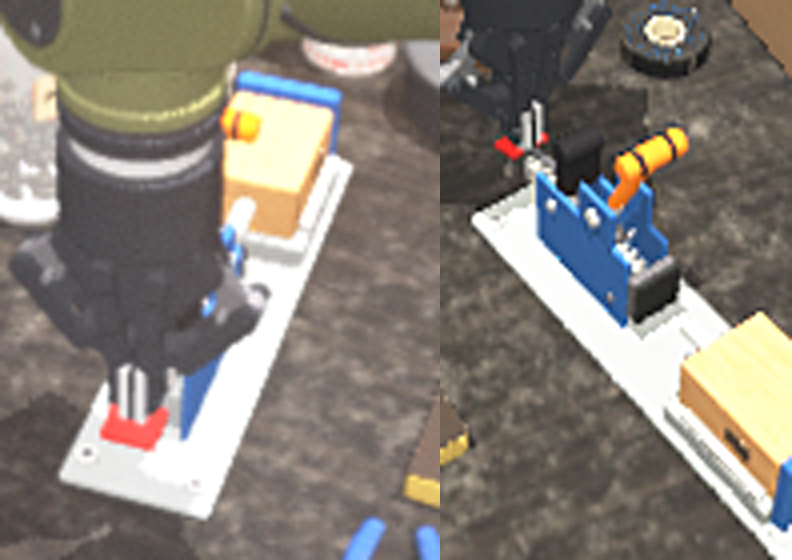

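The right panel shows the jaw fully back against the housing at (657,290), the plug deep in the block, and the tab held down. Now I'll lift off.

arm_command --series '[0, 0, -0.01, 0, 0, 0, 1, 0, 0, -0.02, 0, 0, 0, 1, 0, 0, -0.04, 0, 0, 0, 1, 0, 0, -0.05, 0, 0, 0, 1, 0, 0, -0.05, 0, 0, 0, 1, 0, 0, 0, 0, 0, 0, 1, 0, 0, 0, 0, 0, 0, 1]'

```text
t: 26.05
tool_pos: [0.5235, -0.1797, 0.2325]
eef_rot: [0.0, 0.63, 0.777, -0.0]
ft_force: [-0.4, 0.0, -1.0]
gripper_width: -0.0003
grasp_force: 0.0
```

Run:
```python
from h import *
s=snapshot('side');t=snapshot('scene')
im=cv2.cvtColor(s['image'],cv2.COLOR_BGR2HSV);b=(slice(208,235),slice(228,256))
m=np.zeros(im.shape[:2],bool);m[b]=cv2.inRange(im,(0,150,80),(6,255,255))[b]>0
print(np.median([world(s,u,v) for v,u in zip(*np.where(m))],0))
cv2.imwrite('pics/f.png',cv2.resize(t['image'][160:300,225:345],(480,560),interpolation=cv2.INTER_CUBIC))
```

```text
[ 0.52356898 -0.1740169   0.07094764]
```

View pics/f.png

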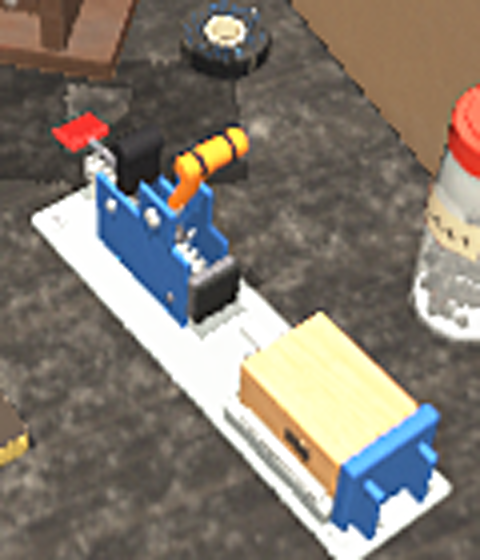

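The jaw is fully back at (215,290), the trigger is at rest, and the tab is up on a tooth top (about 0.17 rad, which is allowed). The robot is clear, so I'm handing it in.

```bash
python3 -c "
from plant import bot
print(bot.sign_off())"
```

```text
the job is handed in; nothing more can be done
None
```

I pressed the plug home (the trigger held steady at about 17.5 N on the fourth stroke), released the jaw, which the last picture shows fully back, and handed the job in; no verdict came back.

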